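Hold a satellite panel at its elevation index

TASK

The hinge clamp of the portable satellite terminal is slack. Slide the orange catch fully open, then lift the antenna panel, which has a carrying handle, until its yellow pointer stands level with the red index on the elevation quadrant, and finish while still holding it steady there, so that a colleague can tighten the clamp. Do not let the panel drop back, do not shift the red index, and leave the other goods on the table alone.

Things in the scene. Friction and masses are not known exactly. Their poses are not given: they have to be found in the camera images.
- terminal: Portable satellite terminal: flat grey box fixed on the table, 260 mm deep (its x), 300 wide (its y), 45 high, with the antenna panel as a hinged lid on top. Origin: centre of the underside; its -x side (handle, catch) faces roughly to the robot, +y is the left flank seen from the robot, z up. Hinge axis: along y at x = +115, z = 56 mm.
- panel (a joint): Swing of the antenna panel (300 mm wide, 18 thick, cream top face, 0.5 to 0.9 kg, 245 mm from hinge to free edge): 0 = stowed flat, grows in rad as the free edge with the handle rises; stop at 1.45. The hinge has almost no friction: let go, the panel falls shut. It cannot rise while the catch is closed.
- grip (a point): Middle of the carrying handle's round black grip, which moves with the panel: a bar parallel to the terminal's y, 16 mm thick, 90 long, on two 12 mm arms 55 mm either side, 45 mm out from the panel's free edge, in its mid plane, 290 mm from the hinge axis. Stowed: 56 mm above the table, free below, 37 mm gap to the panel. It can turn between the fingers.
- panel_hinge (a point): Point on the hinge axis, midway across the panel. Its axes turn with the panel: x runs from the grip to the hinge, y along the hinge axis (the terminal's y), z out of the cream face. Swinging the panel up by q turns it by +q about y.
- pointer (a point): Reading point of the yellow pointer: a block 22 mm long outwards, 22 wide, 8 thick on an arm at the panel's right edge, in its mid plane, just outside the quadrant's rim; the point is at the block's outboard (right) end, 130 mm from the hinge axis. It rides round with the panel.
- index (a joint): Where the red index is clamped on the quadrant, in rad, on the same scale as the panel's swing (pointer and index are level when the two values are equal). Set anew each time, between 0.52 and 1.02; it stays put unless knocked.
- index_mark (a point): Reading point of the red index: a block 22 mm long outwards, 28 wide, 8 thick, just outside the rim, standing outboard (right) of the pointer's track; the point is at its inboard end, 130 mm from the hinge axis. At the marked angle the yellow block stands end to end with the red one and the two reading points meet.
- catch (a joint): Slide of the orange catch, in m: 0 = closed (its tongue lies over a steel striker on the panel's free edge), grows as the catch is slid along the terminal's +y, away from the handle; stop at 0.028 = fully open. About 2 N to move; stays where it is left.
- catch_tab (a point): Centre of the top of the catch's upright orange thumb tab: 14 x 14 mm, 36 mm tall, top 79 mm above the table. It stands 30 mm out in front of the panel's free edge, 50 mm beyond the handle's left arm, and moves with the catch. From it a tongue (10 mm wide, then 20) runs back over the panel's edge, 56 to 62 mm above the table.
- meter_a: White foam box with a panel meter in it, 115 x 110 x 79 mm, bystander at the left. Origin: centre of underside.
- meter_b: A second white foam box with a panel meter, 115 x 110 x 79 mm, bystander farther to the right. Origin: centre of underside.
- multimeter: Black analogue multimeter lying on its back, 135 x 90 x 48 mm, bystander on the terminal's right. Origin: centre of underside.
- carton_a: Blue and white carton, 62 x 62 x 105 mm, bystander on the terminal's left. Origin: centre of underside.
- carton_b: Blue and white carton, 62 x 62 x 105 mm, bystander at the right of the table. Origin: centre of underside.
- driver: Screwdriver with red handle lying on the table, bystander to the right in front of the terminal. Origin: on the table under its middle.
- bottle: Clear bottle with white cap, 62 mm across, 200 mm high, bystander at the left of the table. Origin: centre of underside.
- quadrant (a point): Lower, level end of the elevation quadrant's rim: a fixed, upright quarter-circle scale about the hinge axis along the terminal's right flank (its y = -166 mm), from level towards the handle (this point) to straight up; rim 14 mm wide, radius 118 mm, so it stands to 175 mm above the table. A black clamp knob sits at its centre.

How it is judged:
By the outcome, as a careful person would: the job done as asked, in the order asked, and still so for the second after the job is handed in, while the arm keeps its last pose, push and grip.
It also fails if it takes over 48 s, if anything falls off the work surface, if the arm or the gripper's body presses on something with over 40 N, if the wrist force passes 120 N, or if a joint passes its speed limit or range.

ROBOT

A 6-joint arm with a two-finger parallel gripper is mounted at the origin on the work surface. World frame = base frame: x ahead of the robot, y to its left, z up, the work surface at z = 0. Lengths are in mm, angles in rad, forces in N, time in s.
With the tool pointing down it reaches from about 300 to 875 mm from the base axis. Payload 6.4 kg.
Tool frame: the origin (TCP) lies midway between the tips of the shut fingers; the grasp point (between the pads) lies 19 mm behind it; z points along the fingers, y is the line along which they close (so a half turn about z gives the same grasp; the last joint's range is limited). The gripper opens to 88 mm and grips with 3 to 60 N. Pads are 18 mm wide; open, the fingers measure 123 mm over their backs; the gripper's body (75 mm by 187 mm) begins 45 mm behind the grasp point.
Start: joints at [0.901, 0.181, 1.607, -0, 1.354, -0.206], TCP at [257.218, 514.276, 238.714] pointing down, gripper open.
Joint ranges: [-2.99, 2.99], [-0.89, 2.07], [0.3, 2.58], [-1.14, 4.28], [0, 2.63], [-3.12, 3.12]. Speed limits (rad/s): [2.57, 2.57, 3.01, 3.14, 3.14, 3.14].

INTERFACE

Orientations are given as a unit quaternion [w, x, y, z].
In Python, from bench import env, eyes gives the robot as it stands.
- The arm moves only by the tool carry_out, never from a script. Its argument "moves" is a list of rows, each a list of 2 entries, a list of its own where there are three numbers: the shift along the tool's x, y, z in units of 0.3 m (1.0 is 0.3 m), then the turn, a rotation vector about the tool's x, y, z in units of 45 degrees (1.0 is 45 degrees). A call has 1 to 20 rows; each row is the pose to reach, as a shift and turn from the pose commanded when the call began, along the tool's axes at that moment; what a row does not reach only later rows make up. A row lasts 1/12 s, in which the tool goes at most 41.7 mm and 7.16 degrees, less where a joint would pass 70% of its speed; a pose out of reach is approached as far as the arm can. A call with a number of a shift or a turn outside -1 to 1 is refused whole. A call with a gripper value outside its range is refused whole. "fingers" is the gripper's target within -1 to 1 (fully open at 1, half-way at 0, shut at -1), set as the call begins (left out, the last holds). The fingers move at their own pace and stop on an object; "newtons" is the grip in N (left out, the last holds). Time passes only in rows, so rows that repeat a pose let the fingers close. It gives the time, the measured TCP pose, the force, the opening and the grip force at its end, in the units of the state.
- env.get_obs(): the state, without advancing time (a new reading comes with each control period).
- eyes.read_camera(name): name is "scene" or "side" or "wrist"; returns the picture (384x512x3 uint8, red, green, blue); there is no depth.
- eyes.get_calibration(name): a dict with "vertical_fov" (degrees; the focal length in pixels is half the picture's height over the tangent of half this angle, whatever the lens; pixels are square), "cx", "cy" (the principal point, pixels), "rvec" (rotation vector, rad) and "tvec" (3), from world to camera coordinates, as OpenCV has them. Camera axes: x right, y down, z forward; pixel columns grow to the right and rows downward; lengths in mm; the calibration is good to about 2 mm. A picture is of the moment at which its call begins: read the wrist's pose just before it. get_calibration takes no time and is no camera call; for the wrist camera it gives the pose at the moment of the call.
- env.finish_job(): hands the job in; it is judged then, once.
The state is a dict: "clock": time; "q": joint angles; "qvel": joint speeds; "joint_efforts": joint torques, N m; "ee_pos": TCP position; "orientation": TCP orientation; "contact_force": force on the tool from outside, world axes, zero at the start; "wrist_torque": the same for the moment, N m; "grip_width": opening from 0.0 (shut) to 1.0 (fully open); "grasp_force": force on a finger pad.
Only numpy, scipy, OpenCV 4.12 (cv2) and the standard library are available. Lean on these libraries where they do the work, as an engineer would, in place of code of your own. Each camera call takes 0.05 s, during which the arm holds its last target. There are 200 camera calls.

## Working session

There is one attempt and no reset: what is moved stays moved. The work goes in short steps, Python scripts to look and compute and a tool call to move; the robot and the scene stay as the last step left them, time stands still between calls to the robot, and variables do not carry over. Pictures are saved under pics/ and viewed, at most 10 in all, crops included, and the job is handed in when it is done.

Besides the shell and the picture viewer there is one more tool, called as name(argument=value, ...), one argument or row to a line, values as JSON. carry_out: Moves the arm, as the interface text tells. Shifts and turns lie within -1 to 1; 1 stands for 0.3 m of shift or 45 degrees of turn. Its arguments: {"type":"object","properties":{"moves":{"type":"array"},"fingers":{"type":"number"},"newtons":{"type":"number"}},"required":["moves"]}

```bash
mkdir -p pics; ls
python3 - <<'E'
from bench import env, eyes
import cv2
o=env.get_obs(); print({k:(v if not hasattr(v,'round') else v) for k,v in o.items()})
for n in ("scene","side"):
    cv2.imwrite(f"pics/{n}0.png",cv2.resize(eyes.read_camera(n)[:,:,::-1],(800,600),interpolation=cv2.INTER_CUBIC)); print(n,eyes.get_calibration(n))
E
```

```text
pics
{'clock': 0.0, 'q': array([ 9.00713958e-01,  1.81566609e-01,  1.60796773e+00, -1.48237781e-05,
        1.35381835e+00, -2.06282880e-01]), 'qvel': array([-0.00051618,  0.0005486 ,  0.00032863,  0.00117282, -0.00060134,
        0.00047239]), 'joint_efforts': array([-1.03530485e-03, -4.33851850e+01, -3.41849506e+01,  7.01916497e-02,
        3.86450335e-02, -1.07043377e-04]), 'ee_pos': array([256.87039688, 513.84373615, 237.81523641]), 'orientation': array([-3.66832852e-04,  2.29825181e-01,  9.73231530e-01, -7.99946140e-04]), 'contact_force': array([-0.58917843, -0.09282206, -0.5840775 ]), 'wrist_torque': array([-5.69757354e-02,  1.04034095e-02,  9.99447141e-05]), 'grasp_force': 0.0, 'grip_width': 0.9997841581815662}
scene {'vertical_fov': 45.03244504679526, 'cx': 263.5325563033647, 'cy': 183.39366978797156, 'rvec': array([ 1.93758803,  1.63781155, -0.62892163]), 'tvec': array([ -43.18663732, -362.37070113, 2002.37651568])}
side {'vertical_fov': 45.9165939186951, 'cx': 243.93383728842326, 'cy': 187.66156986777094, 'rvec': array([ 2.10837398, -0.82077149,  0.40852131]), 'tvec': array([-390.37879758,  271.06290184, 1364.17447323])}
```

View pics/scene0.png

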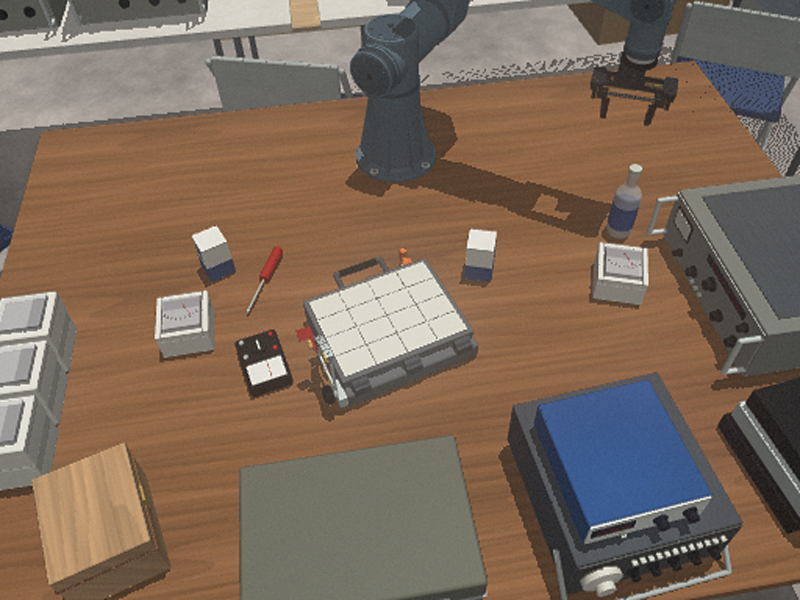

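View pics/side0.png

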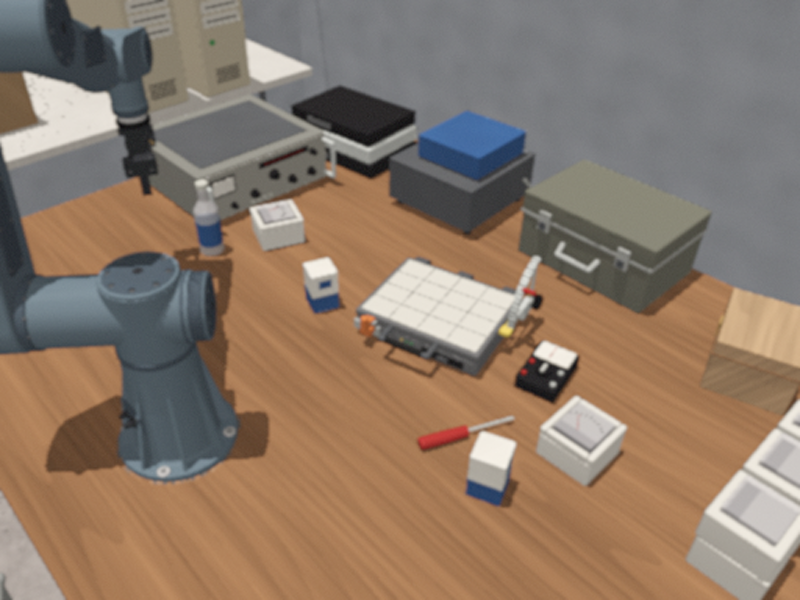

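Scene view: the catch tab is near (405,255) and the handle near (360,270). The panel corners are about (303,300), (425,262), (473,330) and (345,395). In the side view the tab is at (367,325) and the grip at (410,362). Next I'll enlarge both.

```bash
cat > h.py <<'E'
import numpy as np, cv2
from scipy.spatial.transform import Rotation as R
from bench import env, eyes
def cam(n,c=None):
    c=c or eyes.get_calibration(n); f=192/np.tan(np.radians(c['vertical_fov']/2))
    return np.array([[f,0,c['cx']],[0,f,c['cy']],[0,0,1]]),R.from_rotvec(c['rvec']).as_matrix(),np.array(c['tvec'])
def onplane(cm,uv,z):
    K,M,t=cm; d=M.T@np.linalg.inv(K)@[*uv,1]; o=-M.T@t
    return o+d*(z-o[2])/d[2]
def proj(cm,X):
    K,M,t=cm; p=K@(M@np.asarray(X,float)+t); return p[:2]/p[2]
def pose():
    o=env.get_obs(); q=o['orientation']; return np.array(o['ee_pos']),R.from_quat([q[1],q[2],q[3],q[0]])
E
python3 - <<'E'
from h import *
for n,(x,y,w,h) in dict(scene=(185,150,128,96),side=(215,155,144,108)).items():
    im=eyes.read_camera(n)[y:y+h,x:x+w,::-1]
    cv2.imwrite(f"pics/{n}1.png",cv2.resize(im,(768,576),interpolation=cv2.INTER_CUBIC))
E
```

```text
(no output)
```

View pics/scene1.png

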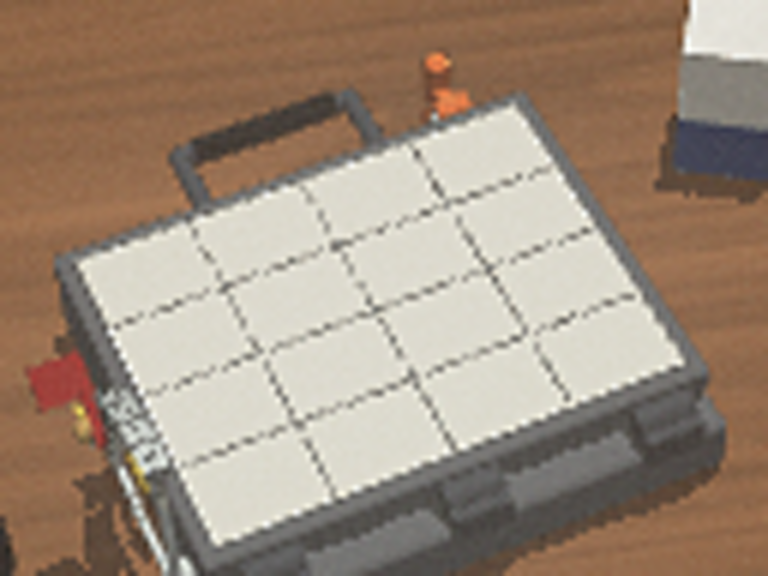

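View pics/side1.png

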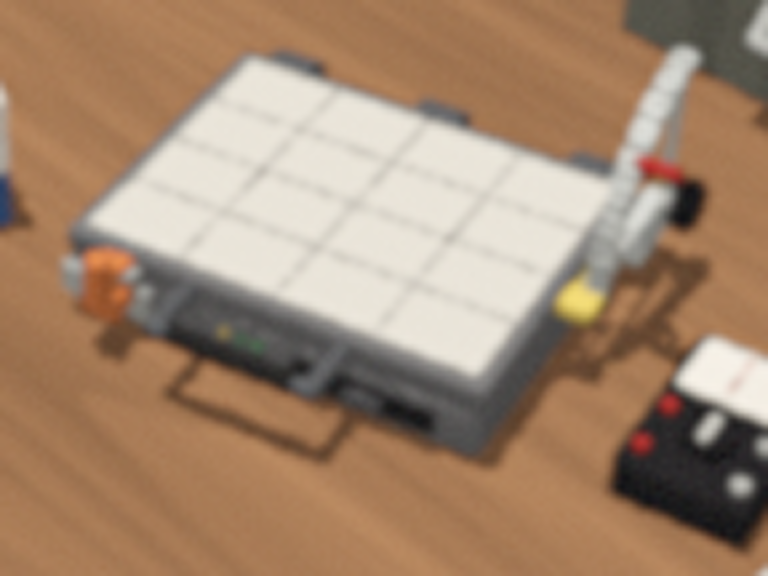

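```bash
cat >> h.py <<'E'
def T(p,X): # terminal -> world
    c,s=np.cos(p[2]),np.sin(p[2]); X=np.asarray(X,float); return np.array([p[0]+c*X[0]-s*X[1],p[1]+s*X[0]+c*X[1],X[2]])
def circ(q,r,y,z0=56): return [115-r*np.cos(q),y,z0+r*np.sin(q)]
E
python3 - <<'E'
from h import *
from scipy.optimize import least_squares
S,D=cam('scene'),cam('side')
s=lambda u,v:np.array([185+u/6,150+v/6]); d=lambda u,v:np.array([215+u*144/768,155+v*144/768])
obs=[(S,s(62,258),(-130,-150,65)),(S,s(520,95),(-130,150,65)),(S,s(190,152),(-175,-50,60)),(S,s(343,95),(-175,50,60)),(S,s(437,60),(-160,105,79)),
(D,d(77,233),(-130,150,65)),(D,d(487,387),(-130,-150,65)),(D,d(105,255),(-160,105,79))]
f=lambda p:np.concatenate([proj(c,T(p,X))-uv for c,uv,X in obs])
r=least_squares(f,[500,50,0.2]); print(r.x,'\n',r.fun.reshape(-1,2).round(1))
p=r.x
for n,X in dict(grip=(-175,0,56),tab=(-160,105,79),hinge=(115,0,56)).items(): print(n,T(p,X).round(1))
for q in np.arange(.5,1.05,.1):
    P=T(p,circ(q,130,-190)); a=proj(S,P); b=proj(D,P)
    print(round(q,2),((a-[185,150])*6).round(),((b-[215,155])*768/144).round())
E
```

```text
[ 6.22028222e+02 -1.05266547e+02  2.80368625e-01] 
 [[-2.1  0.3]
 [ 0.7 -0.9]
 [-0.8  0.5]
 [-0.4  0.8]
 [-0.5  0.8]
 [-2.  -2.3]
 [-0.  -0.2]
 [-0.9 -0.4]]
grip [ 453.9 -153.7   56. ]
tab [439.2 -48.6  79. ]
hinge [732.5 -73.4  56. ]
0.5 [ 48. 394.] [644. 222.]
0.6 [ 49. 391.] [651. 202.]
0.7 [ 52. 390.] [658. 182.]
0.8 [ 55. 391.] [665. 162.]
0.9 [ 60. 395.] [673. 143.]
1.0 [ 65. 401.] [681. 124.]
```

The fit is good to about 1 px, putting the grip at (454,-154) and the tab at (439,-49). The index is roughly 0.75 rad. I'll go above the catch first.

```bash
cat >> h.py <<'E'
P0=np.array([622.03,-105.27,0.28037])
def down(a): # tool down, tool y along world angle a (rad)
    y=np.array([np.cos(a),np.sin(a),0]); z=np.array([0,0,-1.]); return R.from_matrix(np.c_[np.cross(y,z),y,z])
def plan(pos,Rt,frm=None):
    p,r=frm or pose(); a=(r.inv().apply(np.asarray(pos)-p))/300; b=(r.inv()*Rt).as_rotvec()/np.radians(45)
    print('shift',a.round(3),'turn',b.round(3)); return a,b
E
python3 - <<'E'
from h import *
p,r=pose(); tgt=np.array([439,-49,240.]); Rt=down(P0[2]+np.pi/2)
plan((p+tgt)/2,r); plan(tgt,Rt,((p+tgt)/2,r))
E
```

```text
shift [-0.691 -0.704 -0.002] turn [0. 0. 0.]
shift [-0.691 -0.704 -0.002] turn [-0.001 -0.001 -0.948]
```

carry_out(
  moves=[
    [[-0.69,-0.7,0],[0,0,0]],
    [[-0.69,-0.7,0],[0,0,0]],
    [[-0.69,-0.7,0],[0,0,0]],
    [[-0.69,-0.7,0],[0,0,0]],
    [[-0.69,-0.7,0],[0,0,0]],
    [[-0.69,-0.7,0],[0,0,0]],
    [[-0.69,-0.7,0],[0,0,0]],
    [[-0.69,-0.7,0],[0,0,0]],
  ],
  fingers=-0.2,
  newtons=10,
)

```text
clock: 0.87
ee_pos: [350.2, 228.6, 238.7]
orientation: [0.001, 0.233, 0.973, -0.001]
contact_force: [0.0, -0.1, 0.3]
grip_width: 0.42
grasp_force: 0.0
```

carry_out(
  moves=[
    [[-0.69,-0.7,0],[0,0,-0.95]],
    [[-0.69,-0.7,0],[0,0,-0.95]],
    [[-0.69,-0.7,0],[0,0,-0.95]],
    [[-0.69,-0.7,0],[0,0,-0.95]],
    [[-0.69,-0.7,0],[0,0,-0.95]],
    [[-0.69,-0.7,0],[0,0,-0.95]],
    [[-0.69,-0.7,0],[0,0,-0.95]],
    [[-0.69,-0.7,0],[0,0,-0.95]],
    [[-0.69,-0.7,0],[0,0,-0.95]],
    [[-0.69,-0.7,0],[0,0,-0.95]],
    [[-0.69,-0.7,0],[0,0,-0.95]],
  ],
)

```text
clock: 1.78
ee_pos: [439.5, -46.7, 238.4]
orientation: [-0.0, -0.14, 0.99, 0.001]
contact_force: [0.3, -0.4, -0.6]
grip_width: 0.403
grasp_force: 0.0
```

Run:
```python
from h import *
o=env.get_obs(); print(o['clock'],o['ee_pos'],o['q'],o['grip_width']); C=cam('wrist')
cv2.imwrite("pics/w0.png",cv2.resize(eyes.read_camera('wrist')[:,:,::-1],(800,600),interpolation=cv2.INTER_CUBIC))
k=800/512
for n,X in dict(tab=(-160,105,79),gripL=(-175,45,56),gripR=(-175,-45,56),A=(-130,150,65),B=(-130,-150,65)).items(): print(n,(proj(C,T(P0,X))*k).round())
```

```text
1.7833 [439.46884122 -46.67083443 238.38003987] [-3.75982802e-01 -1.28565744e-01  1.92435491e+00  5.15093224e-04
  1.34698284e+00 -2.22696179e+00] 0.40343196161483985
tab [396. 278.]
gripL [318. 252.]
gripR [201. 252.]
A [454. 311.]
B [ 69. 311.]
```

View pics/w0.png

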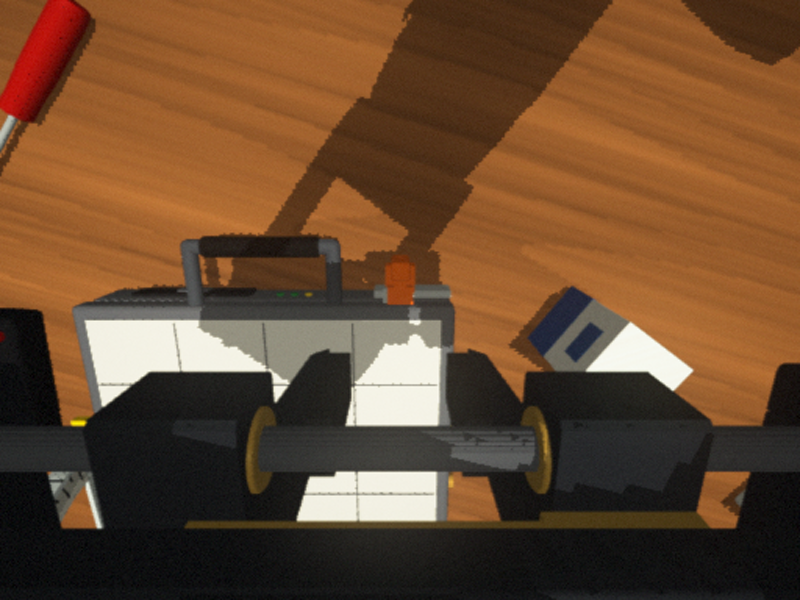

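The wrist view shows the grip bar centred at about (261,246), the tab top at about (400,270) and the panel front edge at row ~307. That agrees with the fit to within ~4 mm in x, so I'll shift x by -3 mm and descend onto the tab.

```bash
sed -i 's/^P0=.*/P0=np.array([619.15,-106.1,0.28037])/' h.py
python3 - <<'E'
from h import *
Rt=down(P0[2]+np.pi/2); t=T(P0,(-160,105,66)); plan(t,Rt)
print(pose()[0])
E
```

```text
shift [ 0.012 -0.01   0.575] turn [ 0.001 -0.001  0.002]
[439.25052685 -45.82069077 238.35473957]
```

carry_out(
  moves=[
    [[0.01,-0.01,0.1],[0,0,0]],
    [[0.01,-0.01,0.2],[0,0,0]],
    [[0.01,-0.01,0.3],[0,0,0]],
    [[0.01,-0.01,0.4],[0,0,0]],
    [[0.01,-0.01,0.48],[0,0,0]],
    [[0.01,-0.01,0.53],[0,0,0]],
    [[0.01,-0.01,0.55],[0,0,0]],
    [[0.01,-0.01,0.57],[0,0,0]],
    [[0.01,-0.01,0.575],[0,0,0]],
  ],
)

```text
clock: 2.58
ee_pos: [437.5, -49.3, 66.1]
orientation: [-0.0, -0.141, 0.99, 0.0]
contact_force: [-0.6, 0.1, -0.9]
grip_width: 0.398
grasp_force: 0.0
```

carry_out(
  moves=[
    [[0,0,0],[0,0,0]],
    [[0,0,0],[0,0,0]],
    [[0,0,0],[0,0,0]],
    [[0,0,0],[0,0,0]],
    [[0,0,0],[0,0,0]],
    [[0,0,0],[0,0,0]],
  ],
  fingers=-1,
  newtons=10,
)

```text
clock: 3.08
ee_pos: [437.5, -47.9, 67.1]
orientation: [0.0, -0.14, 0.99, 0.002]
contact_force: [-1.6, 13.4, 8.2]
grip_width: 0.157
grasp_force: 10.0
```

The tab is held (13.8 mm wide). Next I'll slide it along +y.

carry_out(
  moves=[
    [[0,0.02,0],[0,0,0]],
    [[0,0.04,0],[0,0,0]],
    [[0,0.06,0],[0,0,0]],
    [[0,0.08,0],[0,0,0]],
    [[0,0.09,0],[0,0,0]],
    [[0,0.1,0],[0,0,0]],
    [[0,0.105,0],[0,0,0]],
    [[0,0.105,0],[0,0,0]],
    [[0,0.105,0],[0,0,0]],
  ],
)

```text
clock: 3.83
ee_pos: [429.7, -20.5, 67.1]
orientation: [0.001, -0.141, 0.99, -0.001]
contact_force: [-0.2, -3.0, 6.1]
grip_width: 0.158
grasp_force: 10.0
```

carry_out(
  moves=[
    [[0,0.01,0],[0,0,0]],
    [[0,0.02,0],[0,0,0]],
    [[0,0.02,0],[0,0,0]],
    [[0,0.02,0],[0,0,0]],
  ],
)

```text
clock: 4.17
ee_pos: [429.0, -17.8, 67.2]
orientation: [0.002, -0.141, 0.99, -0.004]
contact_force: [2.1, -20.2, -2.7]
grip_width: 0.213
grasp_force: 10.0
```

The force rose to 20 N, so the catch is at its stop. I'll release it and rise.

carry_out(
  moves=[
    [[0,-0.015,0],[0,0,0]],
    [[0,-0.015,0],[0,0,0]],
    [[0,-0.015,0],[0,0,0]],
    [[0,-0.015,-0.1],[0,0,0]],
    [[0,-0.015,-0.2],[0,0,0]],
    [[0,-0.015,-0.35],[0,0,0]],
    [[0,-0.015,-0.35],[0,0,0]],
    [[0,-0.015,-0.35],[0,0,0]],
  ],
  fingers=-0.2,
)

```text
clock: 4.83
ee_pos: [430.0, -18.5, 173.6]
orientation: [0.003, -0.141, 0.99, -0.001]
contact_force: [0.4, -0.3, -0.2]
grip_width: 0.4
grasp_force: 0.0
```

Run:
```python
from h import *
o=env.get_obs(); print(o['clock'],o['ee_pos'],o['q'],o['grip_width'])
t=T(P0,(-175,0,170)); plan(t,down(P0[2]))
C=cam('scene'); im=eyes.read_camera('scene')[150:210,245:325,::-1]
cv2.imwrite("pics/c.png",cv2.resize(im,(800,600),interpolation=cv2.INTER_CUBIC))
for d in (0,28): print(d,(proj(C,T(P0,(-160,105+d,79)))-[245,150])*10)
```

```text
4.8333 [430.00594788 -18.50672451 173.64801958] [-3.20550037e-01 -8.46898821e-02  2.02358687e+00  4.34339860e-04
  1.19713449e+00 -2.17450622e+00] 0.3997345887083105
shift [ 0.06  -0.455  0.013] turn [2.000e-03 8.000e-03 2.003e+00]
0 [119.81400057 102.74901878]
28 [190.615343    77.82080694]
```

View pics/c.png

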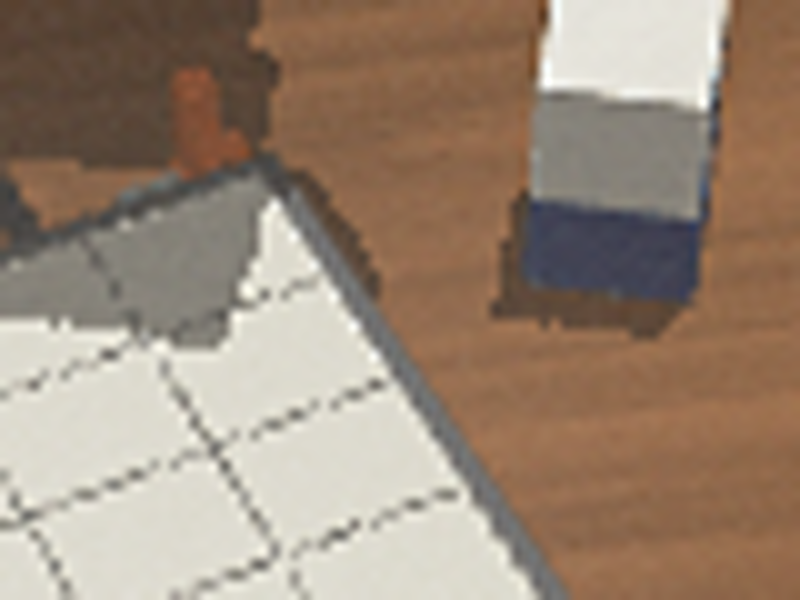

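The tab top is at (195,75), against a prediction of (191,78) for 28 mm, so the catch is fully open. Now I'll move to the handle.

carry_out(
  moves=[
    [[0.06,-0.1,0],[0,0,0.15]],
    [[0.06,-0.2,0],[0,0,0.3]],
    [[0.06,-0.3,0],[0,0,0.45]],
    [[0.06,-0.4,0],[0,0,0.6]],
    [[0.06,-0.455,0],[0,0,0.75]],
    [[0.06,-0.455,0],[0,0,0.9]],
    [[0.06,-0.455,0],[0,0,1]],
    [[0.06,-0.455,0],[0,0,1]],
  ],
)

```text
clock: 5.55
ee_pos: [447.7, -153.9, 168.6]
orientation: [-0.002, 0.251, 0.968, 0.001]
contact_force: [-0.0, 0.1, 0.2]
grip_width: 0.397
grasp_force: 0.0
```

carry_out(
  moves=[
    [[0,0,0],[0,0,0.15]],
    [[0,0,0],[0,0,0.3]],
    [[0,0,0],[0,0,0.45]],
    [[0,0,0],[0,0,0.6]],
    [[0,0,0],[0,0,0.75]],
    [[0,0,0],[0,0,0.9]],
    [[0,0,0],[0,0,1]],
    [[0,0,0],[0,0,1]],
    [[0,0,0],[0,0,1]],
  ],
)

```text
clock: 6.3
ee_pos: [448.4, -153.9, 169.9]
orientation: [-0.001, 0.599, 0.801, -0.0]
contact_force: [0.6, -0.1, -0.0]
grip_width: 0.401
grasp_force: 0.0
```

Run:
```python
from h import *
o=env.get_obs(); print(o['clock'],o['ee_pos'],o['q'],o['grip_width'])
t=T(P0,(-175,0,56-19)); plan(t,down(P0[2])); C=cam('wrist'); k=800/512
cv2.imwrite("pics/w1.png",cv2.resize(eyes.read_camera('wrist')[:,:,::-1],(800,600),interpolation=cv2.INTER_CUBIC))
for n,X in dict(gripL=(-175,45,56),gripR=(-175,-45,56),A=(-130,150,65),B=(-130,-150,65),tab=(-160,133,79)).items(): print(n,(proj(C,T(P0,X))*k).round())
```

```text
6.3 [ 448.37650277 -153.86458222  169.93991045] [-5.81741552e-01  3.12161559e-02  1.91898423e+00  6.53366163e-05
  1.19381539e+00 -8.68894230e-01] 0.40140615020302745
shift [-0.005  0.008  0.443] turn [-0.002 -0.002  0.009]
gripL [402. 224.]
gripR [401. 363.]
A [492.  20.]
B [464. 506.]
tab [435.  49.]
```

View pics/w1.png

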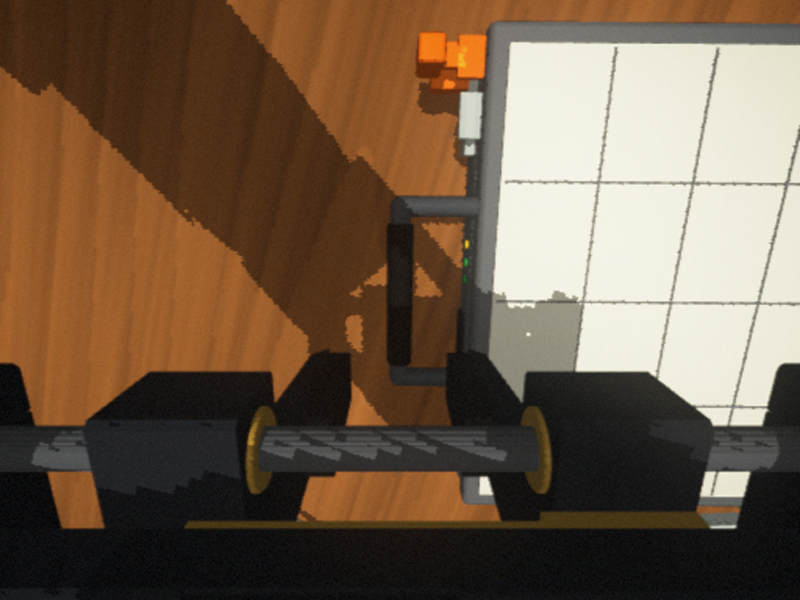

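The grip bar is at column 400, rows 224–363, which matches the prediction exactly. I'll descend and grasp.

carry_out(
  moves=[
    [[0,0,0.1],[0,0,0]],
    [[0,0.005,0.2],[0,0,0]],
    [[-0.005,0.008,0.28],[0,0,0]],
    [[-0.005,0.008,0.33],[0,0,0]],
    [[-0.005,0.008,0.37],[0,0,0]],
    [[-0.005,0.008,0.41],[0,0,0]],
    [[-0.005,0.008,0.44],[0,0,0]],
    [[-0.005,0.008,0.443],[0,0,0]],
    [[-0.005,0.008,0.443],[0,0,0]],
  ],
)

```text
clock: 7.1
ee_pos: [451.4, -155.1, 37.8]
orientation: [-0.001, 0.6, 0.8, -0.0]
contact_force: [0.1, -0.4, 0.3]
grip_width: 0.399
grasp_force: 0.0
```

carry_out(
  moves=[
    [[0,0,0],[0,0,0]],
    [[0,0,0],[0,0,0]],
    [[0,0,0],[0,0,0]],
    [[0,0,0],[0,0,0]],
    [[0,0,0],[0,0,0]],
    [[0,0,0],[0,0,0]],
  ],
  fingers=-1,
  newtons=30,
)

```text
clock: 7.6
ee_pos: [449.7, -156.4, 38.8]
orientation: [-0.001, 0.6, 0.8, -0.002]
contact_force: [-12.6, -6.5, 7.9]
grip_width: 0.169
grasp_force: 29.9
```

Run:
```python
from h import *
o=env.get_obs(); print(o['clock'],o['ee_pos'],o['q'],o['grip_width'],o['contact_force'])
p,r=pose(); m=r.as_matrix()
h=T(P0,(115,0,56)); g=p-19*m[:,2]; u=np.array([np.cos(P0[2]),np.sin(P0[2]),0])
print('grip rel hinge', (g-h)@u, (g-h)[2])
L=-((g-h)@u)
for q in np.arange(.06,.66,.06):
    d=290*np.array([1-np.cos(q),np.sin(q)]); w=d[0]*u+[0,0,d[1]]
    print(round(q,2),(m.T@w/300).round(3))
```

```text
7.6 [ 449.69115948 -156.44246837   38.76189379] [-0.58227123  0.25979333  1.98142887 -0.00477415  0.90346492 -0.86318671] 0.16857351190861647 [-12.6289362   -6.47499136   7.86152729]
grip rel hinge -291.680035705205 1.7616695519905292
0.06 [-0.     0.001 -0.058]
0.12 [-0.     0.006 -0.116]
0.18 [-0.     0.015 -0.173]
0.24 [-0.     0.027 -0.23 ]
0.3 [-0.     0.042 -0.286]
0.36 [-0.     0.06  -0.341]
0.42 [-0.     0.082 -0.395]
0.48 [-0.     0.107 -0.447]
0.54 [-0.001  0.135 -0.498]
0.6 [-0.001  0.166 -0.547]
0.66 [-0.001  0.2   -0.594]
```

carry_out(
  moves=[
    [[0,-0.006,-0.015],[0,0,0]],
    [[0,-0.006,-0.035],[0,0,0]],
    [[0,-0.005,-0.058],[0,0,0]],
    [[0,-0.003,-0.087],[0,0,0]],
    [[0,0,-0.116],[0,0,0]],
    [[0,0.004,-0.145],[0,0,0]],
    [[0,0.009,-0.173],[0,0,0]],
    [[0,0.014,-0.202],[0,0,0]],
    [[0,0.021,-0.23],[0,0,0]],
    [[0,0.028,-0.258],[0,0,0]],
    [[0,0.036,-0.286],[0,0,0]],
    [[0,0.036,-0.286],[0,0,0]],
  ],
)

```text
clock: 8.6
ee_pos: [461.9, -153.0, 126.0]
orientation: [0.0, 0.6, 0.8, -0.001]
contact_force: [-5.2, -4.8, -1.8]
grip_width: 0.172
grasp_force: 30.0
```

```bash
cat >> h.py <<'E'
def swing():
    p,r=pose(); m=r.as_matrix(); g=p-19*m[:,2]-T(P0,(115,0,56)); u=np.array([np.cos(P0[2]),np.sin(P0[2]),0])
    return np.arctan2(g[2],-(g@u)),np.hypot(g[2],g@u),m,u
def steps(qs):
    q0,_,m,u=swing()
    for q in qs: print(round(q,3),(m.T@(290*((np.cos(q0)-np.cos(q))*u+np.array([0,0,np.sin(q)-np.sin(q0)]))/300).round(3))
E
python3 - <<'E'
from h import *
print(swing()[:2]); steps(np.arange(.34,.78,.04))
S,D=cam('scene'),cam('side'); x,y,w,h=305,165,64,48
im=eyes.read_camera('side')[y:y+h,x:x+w,::-1]
cv2.imwrite("pics/s2.png",cv2.resize(im,(800,600),interpolation=cv2.INTER_CUBIC))
for q in np.arange(.3,1.05,.1): print(round(q,1),*[((proj(D,T(P0,circ(q,r,yy)))-[x,y])*12.5).round() for r,yy in ((130,-178),(130,-190),(130,-206))])
E
```

```text
Traceback (most recent call last):
  File "h.py", line 28
    for q in qs: print(round(q,3),(m.T@(290*((np.cos(q0)-np.cos(q))*u+np.array([0,0,np.sin(q)-np.sin(q0)]))/300).round(3))
                      ^
SyntaxError: '(' was never closed
```

```bash
sed -i 's|/300).round(3))$|/300)).round(3))|' h.py
python3 - <<'E'
from h import *
print(swing()[:2]); steps(np.arange(.34,.78,.04))
S,D=cam('scene'),cam('side'); x,y,w,h=305,165,64,48
im=eyes.read_camera('side')[y:y+h,x:x+w,::-1]
cv2.imwrite("pics/s2.png",cv2.resize(im,(800,600),interpolation=cv2.INTER_CUBIC))
for q in np.arange(.3,1.05,.1): print(round(q,1),*[((proj(D,T(P0,circ(q,r,yy)))-[x,y])*12.5).round() for r,yy in ((130,-178),(130,-190),(130,-206))])
E
```

```text
(np.float64(0.30879795519031283), np.float64(292.93465830993955))
0.34 [-0.     0.01  -0.029]
0.38 [-0.     0.023 -0.065]
0.42 [-0.     0.038 -0.1  ]
0.46 [-0.     0.055 -0.135]
0.5 [-0.     0.072 -0.17 ]
0.54 [-0.001  0.092 -0.203]
0.58 [-0.001  0.112 -0.236]
0.62 [-0.001  0.134 -0.268]
0.66 [-0.001  0.157 -0.299]
0.7 [-0.001  0.181 -0.329]
0.74 [-0.001  0.207 -0.358]
0.3 [312. 476.] [354. 492.] [411. 512.]
0.4 [324. 431.] [367. 447.] [424. 467.]
0.5 [338. 385.] [381. 400.] [438. 421.]
0.6 [353. 339.] [396. 354.] [454. 374.]
0.7 [370. 292.] [413. 307.] [470. 327.]
0.8 [387. 246.] [430. 261.] [488. 280.]
0.9 [406. 201.] [449. 215.] [507. 235.]
1.0 [425. 157.] [468. 172.] [525. 191.]
```

View pics/s2.png

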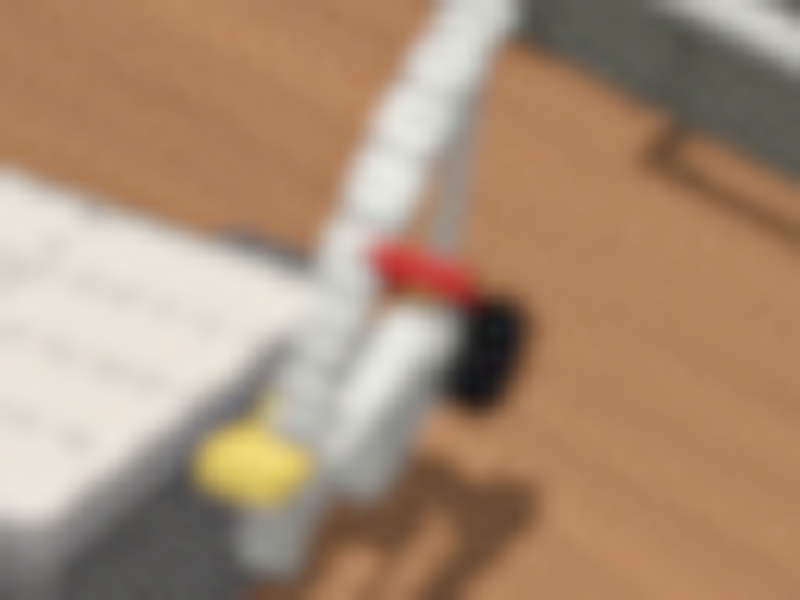

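The yellow pointer's outboard end is at (312,466), for swing ≈0.31. The red inboard end is at (377,256), so the index is ≈0.77. I'll lift to ~0.70 and then measure by colour centroids.

carry_out(
  moves=[
    [[0,0.006,-0.015],[0,0,0]],
    [[0,0.012,-0.035],[0,0,0]],
    [[0,0.023,-0.065],[0,0,0]],
    [[0,0.038,-0.1],[0,0,0]],
    [[0,0.055,-0.135],[0,0,0]],
    [[0,0.072,-0.17],[0,0,0]],
    [[0,0.092,-0.203],[0,0,0]],
    [[0,0.112,-0.236],[0,0,0]],
    [[0,0.134,-0.268],[0,0,0]],
    [[0,0.157,-0.299],[0,0,0]],
    [[0,0.17,-0.316],[0,0,0]],
    [[0,0.18,-0.328],[0,0,0]],
    [[0,0.18,-0.328],[0,0,0]],
    [[0,0.18,-0.328],[0,0,0]],
  ],
)

```text
clock: 9.82
ee_pos: [510.6, -139.1, 224.7]
orientation: [-0.002, 0.601, 0.8, -0.004]
contact_force: [-21.8, -8.0, 12.7]
grip_width: 0.167
grasp_force: 30.0
```

```bash
cat > m.py <<'E'
from h import *
from scipy.optimize import minimize_scalar
q=swing()[0]; print('swing',swing()[:2],env.get_obs()['contact_force'])
for n in ('side','scene'):
    c=cam(n); im=eyes.read_camera(n); hsv=cv2.cvtColor(im,cv2.COLOR_RGB2HSV); x,y=(proj(c,T(P0,circ(.75,130,-178)))-32).astype(int)
    w=hsv[y:y+64,x:x+64].astype(int); H,Sa,V=w[...,0],w[...,1],w[...,2]
    for nm,mk,yy in (('red',((H<6)|(H>174))&(Sa>170)&(V>90),-192),('yel',(H>20)&(H<32)&(Sa>100)&(V>110),-167)):
        k,_,st,ce=cv2.connectedComponentsWithStats(mk.astype(np.uint8))
        if k<2: print(n,nm,'none'); continue
        for i in range(1,k):
            if st[i,4]>5:
                g=ce[i]+[x,y]; r=minimize_scalar(lambda a:np.sum((proj(c,T(P0,circ(a,132,yy)))-g)**2),bounds=(.2,1.2),method='bounded'); print(n,nm,g.round(2),st[i,4],'q',round(r.x,3),'miss px',round(r.fun**.5,2))
    cv2.imwrite(f"pics/{n}_m.png",cv2.resize(im[y+8:y+56,x:x+64,::-1],(800,600),interpolation=cv2.INTER_CUBIC))
E
python3 m.py; python3 -c "
from h import *
steps(np.arange(.68,.82,.02))"
```

```text
swing (np.float64(0.6883555803695147), np.float64(295.5122815224532)) [-21.83850747  -8.01790673  12.66356205]
side red [338.67 186.78] 9 q 0.769 miss px 0.84
side yel [327.68 187.73] 22 q 0.658 miss px 3.26
scene yel [202.15 210.02] 52 q 0.847 miss px 1.79
0.68 [ 0.    -0.005  0.006]
0.7 [-0.     0.008 -0.009]
0.72 [-0.     0.02  -0.024]
0.74 [-0.     0.033 -0.039]
0.76 [-0.     0.046 -0.053]
0.78 [-0.     0.059 -0.067]
0.8 [-0.     0.073 -0.081]
```

View pics/side_m.png

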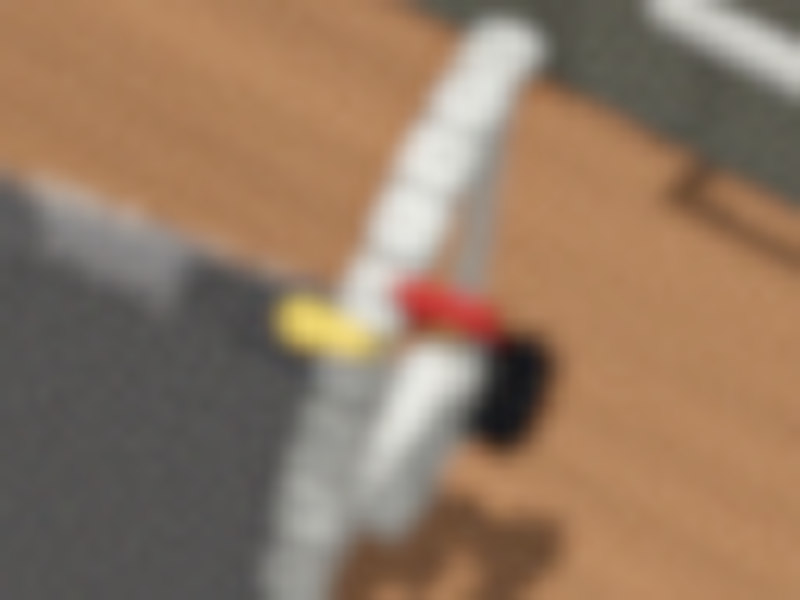

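The side view shows yellow centred at (325,327) and red at (450,306), so the pointer is still below the index. There is also a radial side load, with the tool about 2–3 mm too close to the hinge. I'll refine using a two-unknown fit per block and relieve the load.

```bash
cat > m.py <<'E'
from h import *
from scipy.optimize import fsolve
print('swing',swing()[:2],env.get_obs()['contact_force'].round(1))
for n in ('side','scene'):
    c=cam(n); im=eyes.read_camera(n).astype(float); x,y=(proj(c,T(P0,circ(.75,130,-178)))-28).astype(int)
    w=im[y:y+56,x:x+56]; r,g,b=w[...,0],w[...,1],w[...,2]
    for nm,sc,d in (('red',np.clip((r-np.maximum(g,b)*1.0)/(r+1)-.55,0,.3)*(r>50),-14),('yel',np.clip((np.minimum(r,g*1.15)-b)/(r+1)-.3,0,.3)*(g>.7*r)*(r>50),11)):
        k,lab,st,_=cv2.connectedComponentsWithStats((sc>0).astype(np.uint8),connectivity=4)
        for i in range(1,k):
            if st[i,4]<6: continue
            s=sc*(lab==i); v,u=np.mgrid[:56,:56]; G=np.array([x+(s*u).sum()/s.sum(),y+(s*v).sum()/s.sum()])
            a=fsolve(lambda a:proj(c,T(P0,circ(a[0],130,a[1]*100+d)))-G,[.75,-1.78]); print(n,nm,G.round(2),st[i,2:5],'q %.3f Y %.0f'%(a[0],a[1]*100))
E
python3 m.py
```

```text
swing (np.float64(0.6874745515996101), np.float64(295.50499722399235)) [-21.1  -7.2  13.9]
side red [338.4  186.55] [ 7  4 16] q 0.775 Y -174
side yel [320.99 168.63] [ 32  26 611] q 1.079 Y -120
side yel [350.96 194.86] [ 35  45 898] q 0.680 Y -246
side yel [327.69 187.64] [ 9  6 33] q 0.661 Y -167
scene red [194.97 213.22] [11 11 65] q 0.658 Y -169
scene yel [182.84 204.59] [ 31  56 902] q 0.658 Y -220
scene yel [202.17 210.02] [ 9  9 54] q 0.658 Y -170
scene yel [197.81 220.56] [ 7  7 25] q 1.249 Y -202m.py:12: RuntimeWarning: The iteration is not making good progress, as measured by the 
 improvement from the last five Jacobian evaluations.
  a=fsolve(lambda a:proj(c,T(P0,circ(a[0],130,a[1]*100+d)))-G,[.75,-1.78]); print(n,nm,G.round(2),st[i,2:5],'q %.3f Y %.0f'%(a[0],a[1]*100))
m.py:12: RuntimeWarning: The iteration is not making good progress, as measured by the 
 improvement from the last ten iterations.
  a=fsolve(lambda a:proj(c,T(P0,circ(a[0],130,a[1]*100+d)))-G,[.75,-1.78]); print(n,nm,G.round(2),st[i,2:5],'q %.3f Y %.0f'%(a[0],a[1]*100))
```

View pics/scene_m.png

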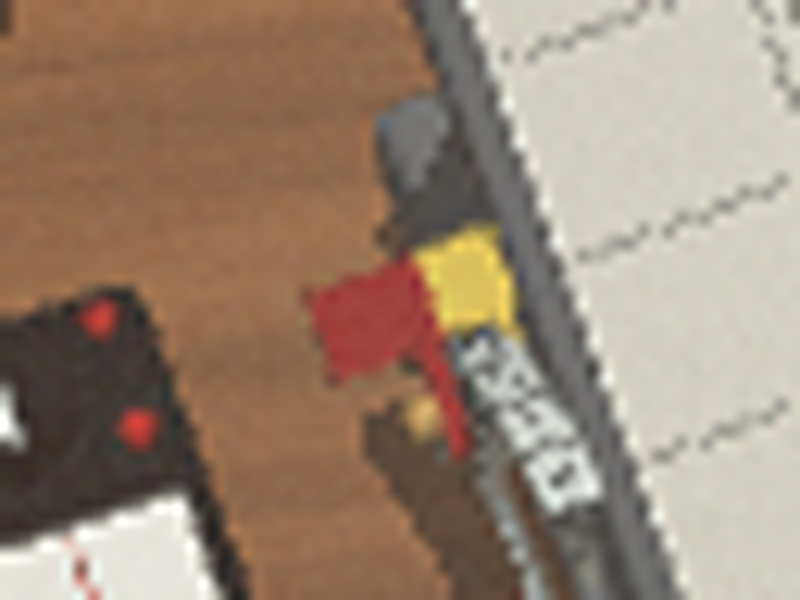

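In the scene view yellow (465,280) lies end to end with red (370,315), but that view is nearly insensitive to the swing. The side view gives red minus yellow as 0.11–0.125 rad. I'll rise 0.10 and relieve the radial load.

carry_out(
  moves=[
    [[0,-0.006,-0.006],[0,0,0]],
    [[0,-0.002,-0.012],[0,0,0]],
    [[0,0.006,-0.021],[0,0,0]],
    [[0,0.014,-0.03],[0,0,0]],
    [[0,0.022,-0.04],[0,0,0]],
    [[0,0.03,-0.05],[0,0,0]],
    [[0,0.038,-0.059],[0,0,0]],
    [[0,0.046,-0.068],[0,0,0]],
    [[0,0.052,-0.074],[0,0,0]],
    [[0,0.056,-0.078],[0,0,0]],
    [[0,0.056,-0.078],[0,0,0]],
    [[0,0.056,-0.078],[0,0,0]],
  ],
)

```text
clock: 11.02
ee_pos: [529.1, -133.7, 247.4]
orientation: [0.0, 0.601, 0.8, -0.002]
contact_force: [-6.7, -4.9, 3.1]
grip_width: 0.17
grasp_force: 30.0
```

```bash
python3 m.py 2>/dev/null | grep -v ' [0-9]\{3\}\] '
python3 - <<'E'
from h import *
im=eyes.read_camera('side')[178:196,318:348]
for v in range(18):
    print(178+v,' '.join('R' if r>1.9*max(g,b) else 'Y' if (b<.6*min(r,g) and g>.72*r) else 'w' if min(r,g,b)>120 else '.' for r,g,b in im[v].astype(float)))
E
```

```text
swing (np.float64(0.7883874096326196), np.float64(296.6463955196359)) [-6.7 -4.9  3.1]
side red [338.31 186.55] [ 8  4 16] q 0.774 Y -173
scene red [195.49 213.88] [12 15 67] q 0.799 Y -171
scene yel [184.37 206.83] [  31   56 1005] q 0.636 Y -213
scene yel [202.59 210.25] [10 10 59] q 0.659 Y -169
178 . . . . . . . . . . . . . . . w w w w w w w w w w . . . . .
179 . . . . . . . . . . . . . . w w w w w w w w w w . . . . . .
180 . . . . . . . . . . . . . . w w w w w w w w w w . . . . . .
181 . . . . . . . . . . . . . . w w w w w w w . w w . . . . . .
182 . . . . . . . . . Y Y Y Y w w w w w w w . . w w . . . . . .
183 . . . . . . . . . Y Y Y Y w w w w w w w . w w w . . . . . .
184 . . . . . . . . . Y Y Y Y Y w w w w . . . . w w . . . . . .
185 . . . . . . . . . . Y Y Y Y Y Y . R R R R . . . . . . . . .
186 . . . . . . . . . . . . . . . . . R R R R R R R . . . . . .
187 . . . . . . . . . . . . . w w w . . R R R R R R R . . . . .
188 . . . . . . . . . . . . w w w w . . . . . . R R R . . . . .
189 . . . . . . . . . . . w w w w w w . w w w . . . R R . . . .
190 . . . . . . . . . . . w w w w w w w w w w w w . . . . . . .
191 . . . . . . . . . . . w w w w w w w w w w w w . . . . . . .
192 . . . . . . . . . . w w w w w w w w w w w w w . . . . . . .
193 . . . . . . . . . . w w w w w w w w w w w w w . . . . . . .
194 . . . . . . . . . w w w w w w w w w w w w w . . . . . . . .
195 . . . . . . . . . w w w w w w w w w w w w . . . . . . . . .
```

```bash
cat > m2.py <<'E'
from h import *
from scipy.optimize import fsolve
print('swing',swing()[:2],env.get_obs()['contact_force'].round(1))
c=cam('side'); x,y=318,176
im=np.mean([eyes.read_camera('side')[y:y+20,x:x+30].astype(float) for _ in range(3)],0); r,g,b=im.transpose(2,0,1); v,u=np.mgrid[:20,:30]
L=[]
for nm,s,d in (('red',np.clip(r/np.maximum(g,b)-1.5,0,1)*(u>14),-14),('yel',np.clip(np.minimum(r,g*1.2)/b-1.45,0,.6)*(g>.7*r)*(u<18),11)):
    G=np.array([x+(s*u).sum()/s.sum(),y+(s*v).sum()/s.sum()]); 
    # principal axis slope of the blob
    du,dv=u-(G[0]-x),v-(G[1]-y); C=np.array([[(s*du*du).sum(),(s*du*dv).sum()],[(s*du*dv).sum(),(s*dv*dv).sum()]])/s.sum(); e=np.linalg.eigh(C)[1][:,1]
    a=fsolve(lambda a:proj(c,T(P0,circ(a[0],130,a[1]*100+d)))-G,[.75,-1.78]); print(nm,G.round(2),'q %.3f Y %.0f slope %.2f n %d'%(a[0],a[1]*100,e[1]/e[0],(s>0).sum()))
a,b_=[proj(c,T(P0,circ(.78,130,yy))) for yy in (-167,-192)]; print('model yel->red at .78',b_-a)
E
python3 m2.py; python3 -c "
from h import *
q=swing()[0]; steps(q+np.arange(0,.03,.005))"
```

```text
swing (np.float64(0.7880171743708682), np.float64(296.6428123436409)) [-5.6 -6.4  3.2]
red [338.65 186.57] q 0.776 Y -174 slope 0.33 n 37
yel [329.11 181.61] q 0.818 Y -164 slope 3.29 n 79
model yel->red at .78 [7.14273779 2.43391625]
0.788 [0. 0. 0.]
0.793 [-0.     0.003 -0.003]
0.798 [-0.     0.007 -0.007]
0.803 [-0.    0.01 -0.01]
0.808 [-0.     0.014 -0.014]
0.813 [-0.     0.017 -0.017]
```

```bash
sed -i "s/np.clip(np.minimum(r,g\*1.2)\/b-1.45,0,.6)\*(g>.7\*r)\*(u<18)/np.clip(g\/b-1.4,0,.8)*np.clip(g\/r-.74,0,.1)*10*(u<18)*(v>2)*(r>110)/; s/,(s>0).sum()))/,(s>0).sum())); print((s*9).round().astype(int)[3:14,5:29] if nm=='yel' else '')/" m2.py; python3 m2.py
```

```text
swing (np.float64(0.7881335012664881), np.float64(296.6701424625334)) [-7.  -6.4  2.8]
red [338.63 186.58] q 0.776 Y -174 slope 0.33 n 38

yel [329.36 183.77] q 0.767 Y -167 slope 0.49 n 38
[[0 0 0 0 0 0 0 0 0 0 0 0 0 0 0 0 0 0 0 0 0 0 0 0]
 [0 0 0 0 0 0 0 0 0 0 0 0 0 0 0 0 0 0 0 0 0 0 0 0]
 [0 0 0 0 0 1 1 1 0 0 0 0 0 0 0 0 0 0 0 0 0 0 0 0]
 [0 0 0 0 3 4 4 3 0 0 0 0 0 0 0 0 0 0 0 0 0 0 0 0]
 [0 0 0 1 4 4 4 3 2 0 0 0 0 0 0 0 0 0 0 0 0 0 0 0]
 [0 0 0 0 4 4 4 4 3 2 1 0 0 0 0 0 0 0 0 0 0 0 0 0]
 [0 0 0 0 1 3 5 4 4 3 3 0 0 0 0 0 0 0 0 0 0 0 0 0]
 [0 0 0 0 0 0 2 1 0 1 1 0 0 0 0 0 0 0 0 0 0 0 0 0]
 [0 0 0 0 0 0 0 0 0 0 0 0 0 0 0 0 0 0 0 0 0 0 0 0]
 [0 0 0 0 0 0 0 0 0 0 0 0 0 0 0 0 0 0 0 0 0 0 0 0]
 [0 0 0 0 0 0 0 0 0 0 0 0 0 0 0 0 0 0 0 0 0 0 0 0]]
model yel->red at .78 [7.14273779 2.43391625]
```

The side-view difference is now red − yellow ≈ +0.009 rad, so I'll nudge up 0.01.

carry_out(
  moves=[
    [[0,0.002,-0.004],[0,0,0]],
    [[0,0.005,-0.009],[0,0,0]],
    [[0,0.005,-0.009],[0,0,0]],
    [[0,0.005,-0.009],[0,0,0]],
    [[0,0.005,-0.009],[0,0,0]],
    [[0,0.005,-0.009],[0,0,0]],
  ],
)

```text
clock: 11.97
ee_pos: [531.0, -133.2, 249.6]
orientation: [0.0, 0.601, 0.8, -0.001]
contact_force: [-2.7, -6.5, -0.7]
grip_width: 0.169
grasp_force: 30.0
```

```bash
python3 m2.py
python3 - <<'E'
from h import *
print(env.get_obs()['clock'])
# panel attitude check: does block slope line join? straight line through yellow->red vs red slope handled in m2
W=cam('wrist'); print([proj(W,T(P0,circ(.78,130,y))).round() for y in (-178,-206)])
E
```

```text
swing (np.float64(0.798304013891439), np.float64(296.80449062001804)) [-2.7 -6.5 -0.7]
red [338.66 186.57] q 0.776 Y -175 slope 0.33 n 36

yel [329.46 183.35] q 0.778 Y -167 slope 0.47 n 33
[[0 0 0 0 0 0 0 0 0 0 0 0 0 0 0 0 0 0 0 0 0 0 0 0]
 [0 0 0 0 0 0 0 0 0 0 0 0 0 0 0 0 0 0 0 0 0 0 0 0]
 [0 0 0 0 1 2 3 2 0 0 0 0 0 0 0 0 0 0 0 0 0 0 0 0]
 [0 0 0 0 3 4 4 3 1 0 0 0 0 0 0 0 0 0 0 0 0 0 0 0]
 [0 0 0 1 4 4 4 4 3 1 0 0 0 0 0 0 0 0 0 0 0 0 0 0]
 [0 0 0 0 3 5 5 4 4 3 2 0 0 0 0 0 0 0 0 0 0 0 0 0]
 [0 0 0 0 0 2 4 3 3 3 3 0 0 0 0 0 0 0 0 0 0 0 0 0]
 [0 0 0 0 0 0 0 0 0 0 0 0 0 0 0 0 0 0 0 0 0 0 0 0]
 [0 0 0 0 0 0 0 0 0 0 0 0 0 0 0 0 0 0 0 0 0 0 0 0]
 [0 0 0 0 0 0 0 0 0 0 0 0 0 0 0 0 0 0 0 0 0 0 0 0]
 [0 0 0 0 0 0 0 0 0 0 0 0 0 0 0 0 0 0 0 0 0 0 0 0]]
model yel->red at .78 [7.14273779 2.43391625]
12.1167
[array([357., 344.]), array([355., 364.])]
```

Pointer and index now agree to a few mrad, with low contact force. The panel is held steady, so I'll hand it in.

carry_out(
  moves=[
    [[0,0,0],[0,0,0]],
    [[0,0,0],[0,0,0]],
    [[0,0,0],[0,0,0]],
    [[0,0,0],[0,0,0]],
    [[0,0,0],[0,0,0]],
    [[0,0,0],[0,0,0]],
  ],
)

```text
clock: 12.62
ee_pos: [531.0, -133.2, 249.6]
orientation: [0.0, 0.601, 0.8, -0.001]
contact_force: [-2.3, -5.5, -1.7]
grip_width: 0.168
grasp_force: 30.0
```

```bash
python3 m2.py | head -4; python3 -c "
from bench import env
print(env.finish_job())"
```

```text
swing (np.float64(0.7983256359550438), np.float64(296.79879690425497)) [-2.3 -5.5 -1.7]
red [338.69 186.58] q 0.776 Y -175 slope 0.34 n 36

yel [329.45 183.35] q 0.778 Y -167 slope 0.47 n 33
the job is handed in; nothing more can be done
None
```

The job is handed in at about 13 s (no verdict was returned): the catch was slid to its stop, and the arm is holding the panel steady with the yellow pointer level with the red index to within about 0.01 rad, as read from the side camera.

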